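# Set a telescopic shoe rail against its end buffer and lock the cam lever

## Robot

A 6-joint arm with a two-finger parallel gripper is mounted at the origin on the work surface. World frame = base frame: x ahead of the robot, y to its left, z up, the work surface at z = 0. Lengths are in m, angles in degrees, forces in N, time in s.
With the tool pointing down it reaches from about 0.25 to 0.725 m from the base axis. Payload 9.7 kg.
Tool frame: the origin (TCP) lies between the finger pads; the fingertips stand 17 mm ahead of it and the grasp point (between the pads) lies 2 mm behind it; z points along the fingers, y is the direction in which the jaws open and shut (so a half turn about z gives the same grasp; the last joint's range is limited). The gripper opens to 85 mm and grips with 20 to 120 N. Pads are 22 mm wide; open, the fingers measure 114 mm over their backs; the gripper's body (76 mm by 85 mm) begins 54 mm behind the grasp point. The pads swing forward as they close: fully open they stand 13 mm farther back than shut.
Start: joints at [67.494, 4.979, 10.078, 95.1, 0, 90], TCP at [0.211, 0.508, 0.248] pointing down, gripper open.
Joint ranges: [-179.16, 179.16], [-48.56, 103.87], [-65.8, 70.77], [-126.05, 130.52], [-82.76, 87.17], [-180, 180]. Speed limits (degrees/s): [127.2, 127.2, 147.25, 180, 180, 180].

## Interface

Orientations are given as [roll, pitch, yaw] about the fixed x, y, z axes, in that order (R = Rz(yaw) Ry(pitch) Rx(roll)).
In Python, from workcell import monitor, cams, order gives the robot as it stands. The module is installed in compiled form; this text tells all that it offers.
- The arm moves only by the shell command python3 -m handwheel 'ROWS' [OPENING] [FORCE]. ROWS is JSON, a list of rows, each a list of 6 numbers: the shift along the tool's x, y, z in m, then the turn, a rotation vector about the tool's x, y, z in degrees. In form: [[tx, ty, tz, wx, wy, wz], ...]. A call has exactly 8 rows; each row shifts and turns the commanded pose from where the row before left it, along the tool's axes as they then stand; what a row does not reach is not made up. A row lasts 1/12 s, in which the tool goes at most 41.7 mm and 7.16 degrees, less where a joint would pass 70% of its speed; a pose out of reach is approached as far as the arm can. A call is refused whole if a number of a shift passes 0.0417 or a number of a turn 7.16, either way. A call with a gripper value outside its range is refused whole. OPENING is the opening, from -1 (shut) to 1 (fully open), set as the call begins (- or left out, the last holds). The fingers move at their own pace and stop on an object; FORCE is the grip in N (left out, the last holds). Time passes only in rows, so rows that do not move let the fingers close, or fill a call up. It gives the time, the measured TCP pose, the force and the opening at its end, in the units of the state.
- monitor.get_obs(): the state, without advancing time (a new reading comes with each control period).
- cams.camera(name): name is "scene" or "top" or "wrist"; returns a dict with "img" (480x640x3 uint8, red, green, blue), "depth" (480x640 float32, m along the optical axis (not along the pixel's ray), 0 where there is no reading), "fx", "fy", "cx", "cy" (pixels), "rvec" (rotation vector, rad) and "tvec" (3), from world to camera coordinates, as OpenCV has them; the wrist camera has in their place "tool_from_camera" (4x4, takes a point from camera to tool coordinates, whose origin is the TCP and whose axes are the flange's). Camera axes: x right, y down, z forward; pixel columns grow to the right and rows downward; lengths in m; the calibration is good to about 2 mm. The wrist camera is an equidistant fisheye: a pixel r from the principal point sees the ray r / f radians off the axis. A picture is of the moment at which its call begins: read the wrist's pose just before it.
- order.job_done(): hands the job in, once; it reports no verdict.
The state is a dict: "time": time; "q": joint angles; "qd": joint speeds; "joint_efforts": joint torques, N m; "ee_pos": TCP position; "tcp_rot": TCP orientation; "wrist_force": force on the tool from outside, world axes, zero at the start; "torque": the same for the moment, N m; "opening": finger opening in m.
Only numpy, scipy, OpenCV 4.12 (cv2) and the standard library are available. Lean on these libraries where they do the work, as an engineer would, in place of code of your own. Each camera call takes 0.05 s, during which the arm holds its last target. There are 200 camera calls.

## Task

Fit the telescopic shoe rail across the shelf: draw the steel inner tube out of its sleeve until its end is fully home against the rubber buffer in the end cup, then flip the black cam lever over centre until it lies fully shut, so the tube is locked there. Feel for the buffer with a light push and ease the lever over without forcing it, and leave the other things on the shelf where they are.

Things in the scene. Friction and masses are not known exactly. Their poses are not given: they have to be found in the camera images.
- rail: fixed shoe rail: square aluminium sleeve (28 x 28 mm, axis 66 mm above the shelf) on two feet, with a black clamp collar 42 mm wide, 48 mm long, 89 mm high at its mouth. Origin on the shelf under the collar's mouth; y is the tube axis: the sleeve runs 385 mm to +y, the tube comes out towards -y, where the end cup stands; z up
- lever_hinge (a point): centre of the cam lever's hinge pin on the collar, 100 mm above the shelf, 21 mm to +y from the rail's origin. The pin lies along the rail's x between two ears (35 mm over their outsides, tops 112 mm above the shelf)
- lever (a joint): cam lever angle, rad: 0 = upright (open); grows as it swings towards the rail's +y; 1.57 = shut, level over the sleeve; -0.15 = stop. Found open (-0.13 to 0.12), stays there. Shutting it, the cam bites from about 0.25, resists most near 0.8 (0.5 N m: 7 N near the lever's end, far more near the pin), passes dead centre near 1.37, then snaps to 1.57 and stays
- lever_tip (a point): where to push the lever: middle of its outer face (up when shut, on the tube's side when open) near its end, 66 mm along the arm from the pin and 10 mm off the line through the pin. The arm is black plastic, 20 mm wide, 6 mm thick, reaching 80 mm from the pin; its outer face is 8 mm off that line, 11 mm at the end. Never force it with more than 25 N
- tube_grip (a point): on the axis of the loose steel inner tube, 70 mm in from its outer end: grip it here from above. Tube: square, 20 x 20 mm, 500 mm long, 0.24 to 0.4 kg, axis 65 mm above the shelf, 140 to 170 mm standing out of the collar at first; slides with 1 mm play and 1 to 3 N drag while the lever is open, gripped by a pad when it is shut. Its y axis points into the sleeve
- tube_tip (a point): centre of the tube's outer end face (black plug). It must stop against a black rubber buffer (face 20 x 18 mm) on an adjusting screw inside the end cup. The buffer's face (seat_face) lies 10 to 42 mm behind the cup's mouth, differs each time and is not measured: feel for it. It is sprung, 4 N per mm, and bottoms after 4 mm; more than 15 N on it is too much
- post: fixed end post with a grey plastic U-shaped cup, open on top, that takes the tube's end; 48 mm wide, 66 mm long, 83 mm high. Origin on the shelf under the middle of the cup's mouth, 200 to 230 mm to -y from the rail's origin, same axes. The cup is 31 mm wide inside, flared at the mouth, centred 65 mm above the shelf, in line with the tube
- puck: round white plastic shoe-deodoriser puck with a press-button lid, 70 mm across, 28 mm high; origin under its middle; leave it alone
- votive: small empty glass votive jar, 58 mm across the rim, 62 mm high, 3 mm wall; origin under its middle; leave it alone
- hanger_hook: stainless S-shaped hanger rail hook of 6 mm bar lying flat, about 42 x 100 x 6 mm; origin at its middle on the shelf; leave it alone
- glasses: black acetate glasses frame standing with open arms, front 136 mm wide, 41 mm high, arms reaching 138 mm to its +x; origin on the shelf under the bridge; leave it alone
- peg_a: wooden clothes peg lying on its side, 74 x 11 x 12 mm, long along its x; origin under its middle; leave it alone
- peg_b: wooden clothes peg lying on its side, 74 x 11 x 12 mm, long along its x; origin under its middle; leave it alone
- tin: flat round bare-metal shoe-polish tin, 75 mm across, 23 mm high; origin under its middle; leave it alone

How it is judged:
By the outcome, as a careful person would: the job done as asked, in the order asked, and still so for the second after the job is handed in, with the robot touching nothing.
It also fails if it takes over 67 s, if anything falls off the work surface, if the arm or the gripper's body presses on something with over 40 N, if the wrist force passes 120 N, or if a joint passes its speed limit or range.

## Working session

There is one attempt and no reset: what is moved stays moved. The work goes in short steps, Python scripts to look and compute and a shell command to move; the robot and the scene stay as the last step left them, time stands still between calls to the robot, and variables do not carry over. Pictures are saved under pics/ and viewed, about 8 in all and at most 12, crops included, and the job is handed in when it is done.

```bash
mkdir -p pics
cat > h.py <<'E'
import numpy as np, cv2, pickle
from workcell import monitor, cams
def snap(name):
    o=monitor.get_obs(); c=cams.camera(name); c['obs']=o
    pickle.dump(c,open(f'{name}.pkl','wb')); return c
def load(name): return pickle.load(open(f'{name}.pkl','rb'))
def world(c,u,v,d=None):
    if d is None:
        p=c['depth'][int(v)-1:int(v)+2,int(u)-1:int(u)+2]; p=p[p>0]; d=np.median(p)
    R=cv2.Rodrigues(np.array(c['rvec'],float))[0]
    pc=np.array([(u-c['cx'])/c['fx']*d,(v-c['cy'])/c['fy']*d,d])
    return R.T@(pc-np.ravel(c['tvec']))
def cloud(c):
    R=cv2.Rodrigues(np.array(c['rvec'],float))[0]
    v,u=np.nonzero(c['depth']>0); d=c['depth'][v,u]
    pc=np.stack([(u-c['cx'])/c['fx']*d,(v-c['cy'])/c['fy']*d,d],1)
    return (pc-np.ravel(c['tvec']))@R,u,v
E
python3 - <<'E'
from h import *
o=monitor.get_obs(); print(o)
for n in ('scene','top'):
    c=snap(n); cv2.imwrite(f'pics/{n}1.png',c['img'][:,:,::-1])
E
```

```text
{'time': 0.0, 'q': array([6.74939821e+01, 5.00982388e+00, 1.00344239e+01, 9.50989119e+01,
       1.35940426e-03, 9.00005005e+01]), 'qd': array([ 0.03031485,  0.00811926,  0.02783304, -0.04293111, -0.03081341,
       -0.01022184]), 'joint_efforts': array([-4.27056526e-03, -5.20393109e+01,  4.64804792e+01,  1.66038796e-02,
       -1.04305568e-04, -2.54801726e-06]), 'ee_pos': array([0.21044519, 0.50792535, 0.24759503]), 'tcp_rot': array([-1.79925688e+02, -1.35875395e-03,  1.57493480e+02]), 'wrist_force': array([ 0.02921211,  0.32758265, -0.54003389]), 'torque': array([-0.04325825,  0.00602923, -0.04165708]), 'opening': 0.0854462914368633}
```

View pics/top1.png

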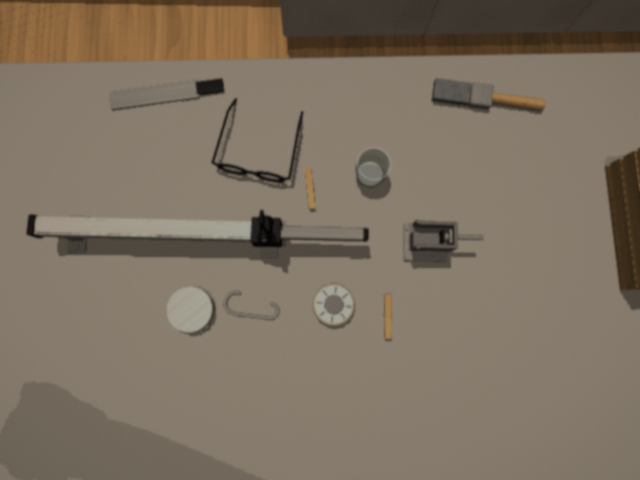

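View pics/scene1.png

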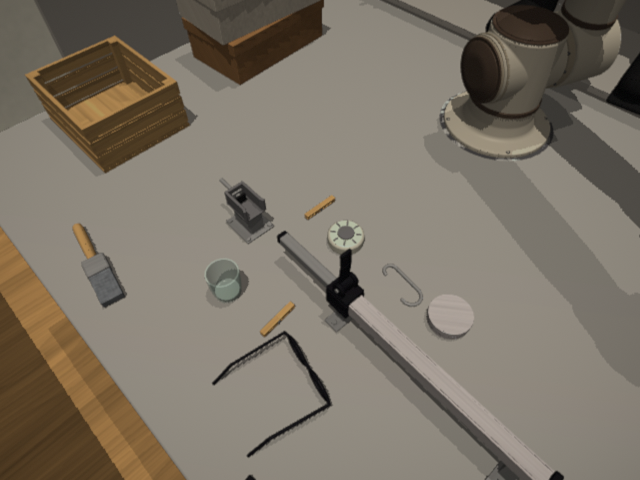

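The top view shows the sleeve from (33,226) to the collar at (266,231). The tube end is at (367,234) and the cup runs from (412,236) to (457,236). The scene view shows the lever standing upright at (346,265).

Run:
```python
from h import *
np.set_printoptions(precision=4,suppress=True)
c=load('top')
for n,u,v in [('sleeveA',60,227),('sleeveB',230,230),('tubeA',295,233),('tubeB',355,234),('tip',366,234),('cupN',435,224),('cupS',435,249),('table',330,380)]:
    print(n,world(c,u,v))
P,u,v=cloud(c)
a=world(c,60,227);b=world(c,230,230)
# rail axis by PCA of sleeve top
m=(P[:,2]>.074)&(P[:,2]<.086)&(u>45)&(u<240)&(v>205)&(v<250)
Q=P[m]; cen=Q[:,:2].mean(0); d=np.linalg.svd(Q[:,:2]-cen,full_matrices=False)[2][0]
d*=np.sign(d@(a-b)[:2]); n=np.array([d[1],-d[0]])
print('sleeve dir(+y)',d,'yaw of y',np.degrees(np.arctan2(d[1],d[0])),'cen',cen, 'z',np.median(Q[:,2]),'cross',np.percentile((Q[:,:2]-cen)@n,[1,50,99]))
def st(nm,m):
    Q=P[m]; s=(Q[:,:2]-cen)@d; t=(Q[:,:2]-cen)@n
    print(nm,len(Q),'s',np.percentile(s,[0,2,50,98,100]),'t',np.percentile(t,[2,50,98]),'z',np.percentile(Q[:,2],[2,50,98]))
near=(v>205)&(v<255)
st('sleeve',m)
st('tube',near&(P[:,2]>.069)&(P[:,2]<.081)&(u>284)&(u<385))
st('collar',near&(P[:,2]>.083)&(u>240)&(u<300))
st('lever',near&(P[:,2]>.13)&(u>240)&(u<300))
st('cup',near&(P[:,2]>.075)&(u>400)&(u<480))
s=load('scene');P,u,v=cloud(s)
near=(abs((P[:,:2]-cen)@n)<.04)
S=(P[:,:2]-cen)@d
st('tube_s',near&(P[:,2]>.069)&(P[:,2]<.081)&(u>270)&(u<335)&(v<290))
st('lever_s',near&(P[:,2]>.12)&(u>330)&(u<365))
for lo,hi in [(.12,.135),(.135,.15),(.15,.165),(.165,.19)]: st('lev',near&(P[:,2]>lo)&(P[:,2]<hi)&(u>330)&(u<365))
st('cup_s',near&(P[:,2]>.075)&(u>215)&(u<275)&(v<240))
```

```text
sleeveA [0.6234 0.4147 0.0804]
sleeveB [0.6129 0.1504 0.0797]
tubeA [0.6067 0.0491 0.0748]
tubeB [ 0.603  -0.0454  0.0749]
tip [ 0.6025 -0.0627  0.0752]
cupN [ 0.6149 -0.171   0.0814]
cupS [ 0.578  -0.1732  0.0631]
table [ 0.373  -0.0022 -0.0002]
sleeve dir(+y) [0.0481 0.9988] yaw of y 87.24056529521197 cen [0.6205 0.2869] z 0.07995756064188851 cross [-0.0136 -0.      0.0143]
sleeve 3515 s [-0.1515 -0.1454  0.0002  0.145   0.1526] t [-0.0134 -0.      0.014 ] z [0.0764 0.08   0.0826]
tube 1068 s [-0.3538 -0.3514 -0.2879 -0.2241 -0.222 ] t [-0.0092 -0.      0.01  ] z [0.0705 0.0748 0.0778]
collar 805 s [-0.215  -0.2142 -0.1967 -0.1703 -0.1664] t [-0.0189 -0.0033  0.0184] z [0.0857 0.0902 0.1817]
lever 136 s [-0.199  -0.1985 -0.1964 -0.1921 -0.192 ] t [-0.0095 -0.002   0.0091] z [0.1308 0.1764 0.1831]
cup 508 s [-0.4926 -0.4918 -0.4702 -0.4275 -0.4256] t [-0.021   0.0007  0.0217] z [0.0753 0.0821 0.0851]
tube_s 826 s [-0.3528 -0.3491 -0.2823 -0.2225 -0.2135] t [-0.0078  0.0027  0.0113] z [0.07   0.0745 0.0769]
lever_s 295 s [-0.1973 -0.1961 -0.1912 -0.1896 -0.1893] t [-0.0085  0.0031  0.0109] z [0.1216 0.1587 0.1816]
lev 51 s [-0.1973 -0.1953 -0.1919 -0.1908 -0.1907] t [-0.0071  0.004   0.0108] z [0.1204 0.128  0.1348]
lev 57 s [-0.1958 -0.1954 -0.1908 -0.1898 -0.1893] t [-0.0075  0.0049  0.0112] z [0.1355 0.1421 0.1499]
lev 69 s [-0.194  -0.194  -0.1906 -0.1895 -0.1894] t [-0.0089  0.0027  0.0107] z [0.1504 0.158  0.1644]
lev 118 s [-0.1972 -0.1964 -0.1915 -0.1901 -0.1897] t [-0.0085  0.0023  0.0109] z [0.1657 0.1767 0.1819]
cup_s 338 s [-0.4923 -0.4908 -0.4667 -0.4259 -0.4244] t [-0.0194  0.0017  0.0232] z [0.0751 0.0815 0.0846]
```

Run:
```python
import numpy as np
from scipy.optimize import fsolve
y0=np.radians(157.49);n=24;w=-np.radians(70.25/n)
def end(t):
    p=np.zeros(2)
    for k in range(n):
        a=y0+k*w; p=p+t[0]*np.array([np.cos(a),np.sin(a)])+t[1]*np.array([np.sin(a),-np.cos(a)])
    return p
print(fsolve(lambda t:end(t)-[.6068-.2104,.0032-.5079],[0,.03]))
```

```text
[-0.0284074   0.00214502]
```

```bash
for i in 1 2 3; do python3 -m handwheel '[[-0.0284,0.00215,0,0,0,2.927],[-0.0284,0.00215,0,0,0,2.927],[-0.0284,0.00215,0,0,0,2.927],[-0.0284,0.00215,0,0,0,2.927],[-0.0284,0.00215,0,0,0,2.927],[-0.0284,0.00215,0,0,0,2.927],[-0.0284,0.00215,0,0,0,2.927],[-0.0284,0.00215,0,0,0,2.927]]' 0 20; done
python3 - <<'E'
from h import *
o=monitor.get_obs();print(o['ee_pos'],o['tcp_rot'],o['q'],o['wrist_force'])
c=snap('wrist');cv2.imwrite('pics/w1.png',c['img'][:,:,::-1])
print(c['tool_from_camera'],c['fx'],c['cx'],c['cy'])
E
```

```text
time: 0.77
ee_pos: [0.4106, 0.3995, 0.2477]
tcp_rot: [-180.0, 0.0, 133.9]
wrist_force: [0.1, 1.3, 0.6]
opening: 0.0425
time: 1.43
ee_pos: [0.55, 0.2212, 0.2477]
tcp_rot: [-180.0, 0.0, 110.5]
wrist_force: [0.3, 0.5, 0.2]
opening: 0.0429
time: 2.1
ee_pos: [0.6071, 0.0022, 0.2477]
tcp_rot: [-180.0, 0.0, 87.1]
wrist_force: [0.3, 0.1, -0.5]
opening: 0.0427
[0.60706003 0.00224299 0.24769915] [-1.79952520e+02  4.89745560e-03  8.71027754e+01] [ 2.12719340e-01  1.31190247e+01  1.92008909e+01  9.61295418e+01
 -2.31436239e-03  9.31099469e+01] [ 0.26708082  0.05815183 -0.47190609]
[[-4.19287710e-04 -9.60741593e-01 -2.77444438e-01  7.07815599e-02]
 [ 9.99998534e-01 -8.63437065e-04  1.47868456e-03  5.16569579e-04]
 [-1.66018957e-03 -2.77443411e-01  9.60740546e-01 -1.25124340e-01]
 [ 0.00000000e+00  0.00000000e+00  0.00000000e+00  1.00000000e+00]] 371.64829954431775 321.9761412811433 237.43704889567002
```

View pics/w1.png

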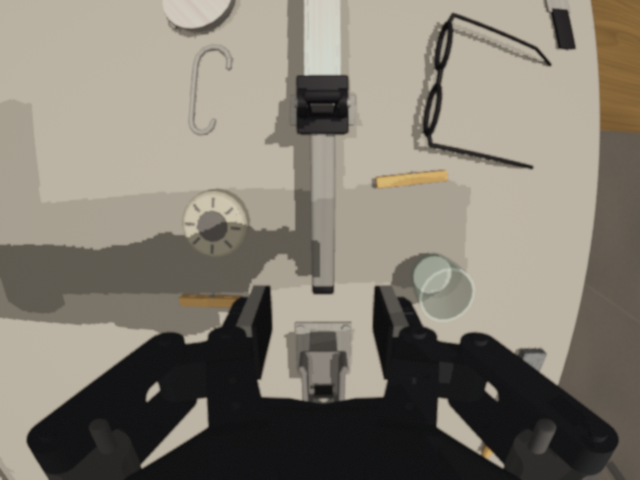

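The wrist view shows the tube at column 323, centred between the fingers. The wrist camera sits on the lever side, close to the lever's height. I'll turn the tool half round so it faces the cup.

```bash
for i in 1 2 3 4; do python3 -m handwheel '[[0,0,0,0,0,-5.63],[0,0,0,0,0,-5.63],[0,0,0,0,0,-5.63],[0,0,0,0,0,-5.63],[0,0,0,0,0,-5.63],[0,0,0,0,0,-5.63],[0,0,0,0,0,-5.63],[0,0,0,0,0,-5.63]]' | tail -0; done; python3 -m handwheel '[[0,0,0.015,0,0,0],[0,0,0.015,0,0,0],[0,0,0.015,0,0,0],[0,0,0.015,0,0,0],[0,0,0.015,0,0,0],[0,0,0.015,0,0,0],[0,0,0,0,0,0],[0,0,0,0,0,0]]'
python3 - <<'E'
from h import *
o=monitor.get_obs();print(o['ee_pos'],o['tcp_rot'],o['q'],o['wrist_force'])
c=snap('wrist');cv2.imwrite('pics/w2.png',c['img'][:,:,::-1])
E
```

```text
time: 5.48
ee_pos: [0.6064, 0.0038, 0.1576]
tcp_rot: [179.9, -0.0, -92.6]
wrist_force: [0.2, -0.1, -0.4]
opening: 0.0427
[0.60641123 0.00377718 0.15756595] [ 1.79883856e+02 -5.10617544e-03 -9.25805624e+01] [ 3.56499767e-01  1.19808301e+01  7.88097994e+00  8.60164031e+01
  8.51643174e-04 -8.70629336e+01] [ 0.17810882 -0.11674422 -0.38173877]Exception ignored on flushing sys.stdout:
BrokenPipeError: [Errno 32] Broken pipe
Exception ignored on flushing sys.stdout:
BrokenPipeError: [Errno 32] Broken pipe
Exception ignored on flushing sys.stdout:
BrokenPipeError: [Errno 32] Broken pipe
Exception ignored on flushing sys.stdout:
BrokenPipeError: [Errno 32] Broken pipe
```

View pics/w2.png

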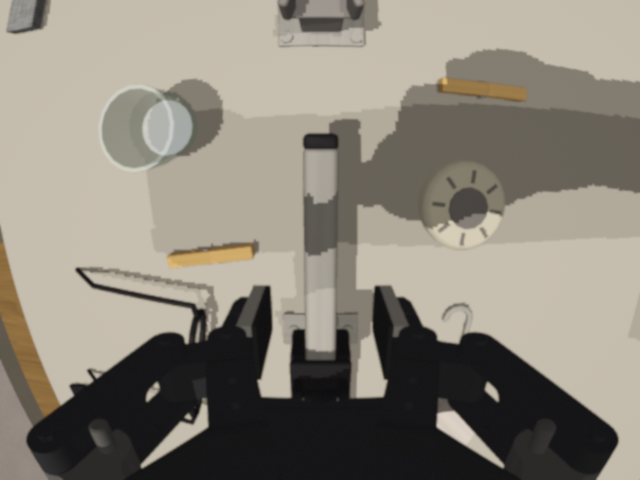

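```bash
python3 -m handwheel '[[0,0,0.0135,0,0,0],[0,0,0.0135,0,0,0],[0,0,0.0135,0,0,0],[0,0,0.0135,0,0,0],[0,0,0.0135,0,0,0],[0,0,0.0135,0,0,0],[0,0,0.0135,0,0,0.18],[0,0,0,0,0,0]]'
python3 -m handwheel '[[0,0,0,0,0,0],[0,0,0,0,0,0],[0,0,0,0,0,0],[0,0,0,0,0,0],[0,0,0,0,0,0],[0,0,0,0,0,0],[0,0,0,0,0,0],[0,0,0,0,0,0]]' -1 40
```

```text
time: 6.2
ee_pos: [0.6063, 0.0037, 0.0623]
tcp_rot: [179.9, -0.0, -92.8]
wrist_force: [-0.2, -0.3, 0.6]
opening: 0.0426
time: 6.87
ee_pos: [0.6077, 0.0036, 0.0652]
tcp_rot: [-179.9, 0.0, -92.8]
wrist_force: [0.2, -1.1, 6.5]
opening: 0.0191
```

```bash
python3 -m handwheel '[[0,0,-0.0028,0,0,0],[0,-0.001,0,0,0,0],[0,0,0,0,0,0],[0,0,0,0,0,0],[0.003,0,0,0,0,0],[0.004,0,0,0,0,0],[0.004,0,0,0,0,0],[0.004,0,0,0,0,0]]'
python3 -m handwheel '[[0.006,0,0,0,0,0],[0.006,0,0,0,0,0],[0.006,0,0,0,0,0],[0.006,0,0,0,0,0],[0.006,0,0,0,0,0],[0.006,0,0,0,0,0],[0.006,0,0,0,0,0],[0.004,0,0,0,0,0]]'; python3 -m handwheel '[[0.002,0,0,0,0,0],[0.002,0,0,0,0,0],[0.002,0,0,0,0,0],[0.002,0,0,0,0,0],[0.002,0,0,0,0,0],[0,0,0,0,0,0],[0,0,0,0,0,0],[0,0,0,0,0,0]]'
```

```text
time: 7.53
ee_pos: [0.6072, -0.0119, 0.0665]
tcp_rot: [180.0, -0.0, -92.8]
wrist_force: [0.2, 0.5, -2.1]
opening: 0.0194
time: 8.2
ee_pos: [0.605, -0.0582, 0.0666]
tcp_rot: [180.0, -0.0, -92.8]
wrist_force: [-0.9, 0.5, -1.9]
opening: 0.0193
time: 8.87
ee_pos: [0.6046, -0.0673, 0.0666]
tcp_rot: [-180.0, -0.0, -92.8]
wrist_force: [0.1, -0.1, -1.6]
opening: 0.0195
```

```bash
python3 -m handwheel '[[0.001,0,0,0,0,0],[0.001,0,0,0,0,0],[0.001,0,0,0,0,0],[0.001,0,0,0,0,0],[0.001,0,0,0,0,0],[0.001,0,0,0,0,0],[0.001,0,0,0,0,0],[0.001,0,0,0,0,0]]'
python3 - <<'E'
from h import *
c=snap('wrist');cv2.imwrite('pics/w3.png',c['img'][:300,150:500,::-1])
E
```

```text
time: 9.53
ee_pos: [0.6041, -0.0754, 0.0666]
tcp_rot: [180.0, 0.0, -92.8]
wrist_force: [-0.3, 0.6, -1.1]
opening: 0.0194
```

View pics/w3.png

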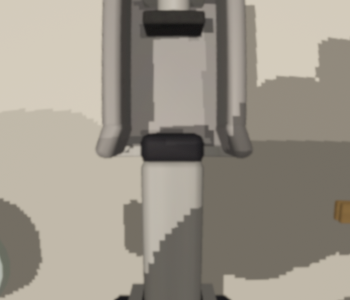

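The tip is just inside the cup mouth (crop row 133) and centred. The buffer face is at crop row 36, roughly 33 mm ahead.

```bash
python3 -m handwheel '[[0.0025,0,0,0,0,0],[0.0025,0,0,0,0,0],[0.0025,0,0,0,0,0],[0.0025,0,0,0,0,0],[0.0025,0,0,0,0,0],[0.0025,0,0,0,0,0],[0.0025,0,0,0,0,0],[0.0025,0,0,0,0,0]]'
python3 -m handwheel '[[0.0005,0,0,0,0,0],[0.0005,0,0,0,0,0],[0.0005,0,0,0,0,0],[0.0005,0,0,0,0,0],[0.0005,0,0,0,0,0],[0.0005,0,0,0,0,0],[0.0005,0,0,0,0,0],[0.0005,0,0,0,0,0]]'
python3 -m handwheel '[[0.0005,0,0,0,0,0],[0.0005,0,0,0,0,0],[0.0005,0,0,0,0,0],[0.0005,0,0,0,0,0],[0.0005,0,0,0,0,0],[0.0005,0,0,0,0,0],[0.0005,0,0,0,0,0],[0.0005,0,0,0,0,0]]'
```

```text
time: 10.25
ee_pos: [0.6031, -0.0956, 0.0666]
tcp_rot: [180.0, -0.0, -92.8]
wrist_force: [0.9, 0.3, -1.8]
opening: 0.0192
time: 10.92
ee_pos: [0.603, -0.0993, 0.0666]
tcp_rot: [180.0, 0.0, -92.8]
wrist_force: [0.8, -0.0, -2.7]
opening: 0.0193
time: 11.58
ee_pos: [0.6028, -0.1033, 0.0666]
tcp_rot: [180.0, 0.0, -92.8]
wrist_force: [0.1, 0.2, -2.5]
opening: 0.0191
```

```bash
for i in 1 2; do python3 -m handwheel '[[0.0005,0,0,0,0,0],[0.0005,0,0,0,0,0],[0.0005,0,0,0,0,0],[0.0005,0,0,0,0,0],[0.0005,0,0,0,0,0],[0.0005,0,0,0,0,0],[0,0,0,0,0,0],[0,0,0,0,0,0]]';done
python3 - <<'E'
from h import *
c=snap('wrist');cv2.imwrite('pics/w4.png',cv2.resize(c['img'][:200,200:450,::-1],None,fx=2,fy=2))
E
```

```text
time: 12.25
ee_pos: [0.6027, -0.1064, 0.0666]
tcp_rot: [-180.0, -0.0, -92.8]
wrist_force: [-0.6, -0.8, -1.5]
opening: 0.0192
time: 12.92
ee_pos: [0.6025, -0.1094, 0.0666]
tcp_rot: [180.0, -0.0, -92.8]
wrist_force: [0.5, -0.8, -2.2]
opening: 0.0193
```

View pics/w4.png

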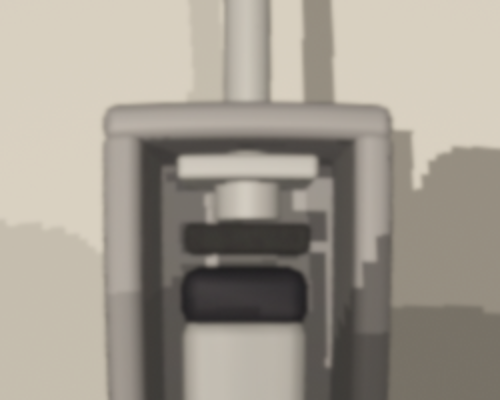

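The tip is centred and about 2 mm short of the buffer (crop rows 267 and 255).

```bash
python3 -m handwheel '[[0.0005,0,0,0,0,0],[0.0005,0,0,0,0,0],[0.0005,0,0,0,0,0],[0.0005,0,0,0,0,0],[0,0,0,0,0,0],[0,0,0,0,0,0],[0,0,0,0,0,0],[0,0,0,0,0,0]]'; python3 -m handwheel '[[0.0005,0,0,0,0,0],[0,0,0,0,0,0],[0.0005,0,0,0,0,0],[0,0,0,0,0,0],[0,0,0,0,0,0],[0,0,0,0,0,0],[0,0,0,0,0,0],[0,0,0,0,0,0]]'
```

```text
time: 13.63
ee_pos: [0.6024, -0.1113, 0.0666]
tcp_rot: [-180.0, -0.0, -92.8]
wrist_force: [0.5, 0.1, -1.4]
opening: 0.0193
time: 14.3
ee_pos: [0.6024, -0.1121, 0.0666]
tcp_rot: [180.0, 0.0, -92.8]
wrist_force: [-0.4, 2.7, -1.5]
opening: 0.0193
```

```bash
python3 -m handwheel '[[0.0005,0,0,0,0,0],[0,0,0,0,0,0],[0.0005,0,0,0,0,0],[0,0,0,0,0,0],[0,0,0,0,0,0],[0,0,0,0,0,0],[0,0,0,0,0,0],[0,0,0,0,0,0]]'
python3 - <<'E'
from h import *
for i in range(4):
    c=cams.camera('wrist');print(monitor.get_obs()['wrist_force'],monitor.get_obs()['ee_pos'])
cv2.imwrite('pics/w5.png',cv2.resize(c['img'][:200,200:450,::-1],None,fx=2,fy=2))
E
```

```text
time: 14.97
ee_pos: [0.6023, -0.1129, 0.0666]
tcp_rot: [180.0, 0.0, -92.8]
wrist_force: [0.2, 5.8, -1.1]
opening: 0.0192
[-0.70583656  6.54649829 -1.17323073] [ 0.60231376 -0.11288157  0.06658738]
[-0.20760697  5.90441637 -1.57320078] [ 0.60231639 -0.11289978  0.06658862]
[ 0.27180292  5.24691956 -1.4821304 ] [ 0.60231809 -0.11289185  0.06658418]
[-0.58214722  5.45882303 -2.00591613] [ 0.60229861 -0.11291296  0.06659369]
```

View pics/w5.png

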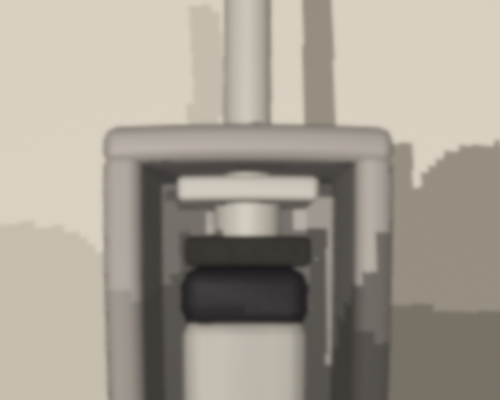

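The tip is pressed on the buffer with about 5.7 N, which is roughly 1.4 mm of compression. Next I release, check the fit and move up beside the lever.

```bash
python3 -m handwheel '[[0,0,0,0,0,0],[0,0,0,0,0,0],[0,0,0,0,0,0],[0,0,0,0,0,0],[0,0,0,0,0,0],[0,0,0,0,0,0],[0,0,0,0,0,0],[0,0,0,0,0,0]]' 0
python3 - <<'E'
from h import *
c=cams.camera('wrist')
cv2.imwrite('pics/w6.png',cv2.resize(c['img'][:200,200:450,::-1],None,fx=2,fy=2))
E
python3 -m handwheel '[[0,0,-0.015,0,0,0],[0,0,-0.015,0,0,0],[0,0,-0.015,0,0,0],[0,0,-0.015,0,0,0],[0,0,-0.015,0,0,0],[0,0,-0.015,0,0,0],[0,0,-0.015,0,0,0],[0,0,-0.0115,0,0,0]]'
```

```text
time: 15.83
ee_pos: [0.6023, -0.1133, 0.0666]
tcp_rot: [-180.0, -0.0, -92.8]
wrist_force: [-0.6, -0.1, -0.1]
opening: 0.0428
time: 16.55
ee_pos: [0.6025, -0.1133, 0.1845]
tcp_rot: [-179.9, -0.0, -92.8]
wrist_force: [-0.3, -0.3, -1.0]
opening: 0.0424
```

View pics/w6.png

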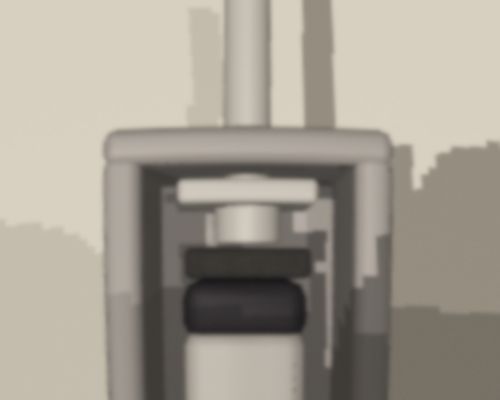

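Run:
```python
import cv2
for k,a,b in (4,236,290),(5,244,290),(6,256,302):
    g=cv2.imread(f'pics/w{k}.png',0); print(k,a,g[a:b:2,225:265].mean(1).astype(int))
```

```text
4 236 [ 55  55  55  54  54  53  51  48  53  75  97 106 103  91  75  55  37  32
  34  37  40  43  47  52  55  58  59]
5 244 [55 55 55 55 55 55 54 54 52 48 41 31 27 29 33 37 40 43 47 51 54 57 58]
6 256 [55 55 55 55 54 54 54 53 52 48 41 31 25 28 32 36 39 42 46 50 54 57 58]
```

The brightness profiles across the tip and buffer are the same before and after release, so there is no gap and the tube stays home. Now the lever.

```bash
python3 -m handwheel '[[-0.02,0,0,0,0,0],[-0.02,0,0,0,0,0],[-0.02,0,0,0,0,0],[-0.02,0,0,0,0,0],[-0.02,0,0,0,0,0],[-0.02,0,0,0,0,0],[-0.02,0,0,0,0,0],[-0.01,0,0,0,0,0]]' -1
python3 - <<'E'
from h import *
o=monitor.get_obs();print(o['ee_pos'],o['opening'])
cen=np.array([.6205,.2869]);d=np.array([.0481,.9988]);print((o['ee_pos'][:2]-cen)@d,(o['ee_pos'][:2]-cen)@[d[1],-d[0]])
c=snap('scene');cv2.imwrite('pics/s2.png',cv2.resize(c['img'][150:350,220:470,::-1],None,fx=3,fy=3))
E
```

```text
time: 17.22
ee_pos: [0.6095, 0.0385, 0.183]
tcp_rot: [180.0, 0.0, -92.7]
wrist_force: [-0.1, -0.8, 0.5]
opening: -0.0002
[0.60954463 0.03847764 0.18300549] -0.00024077955856201822
-0.24865121140415988 0.0010068924256076642
```

View pics/s2.png

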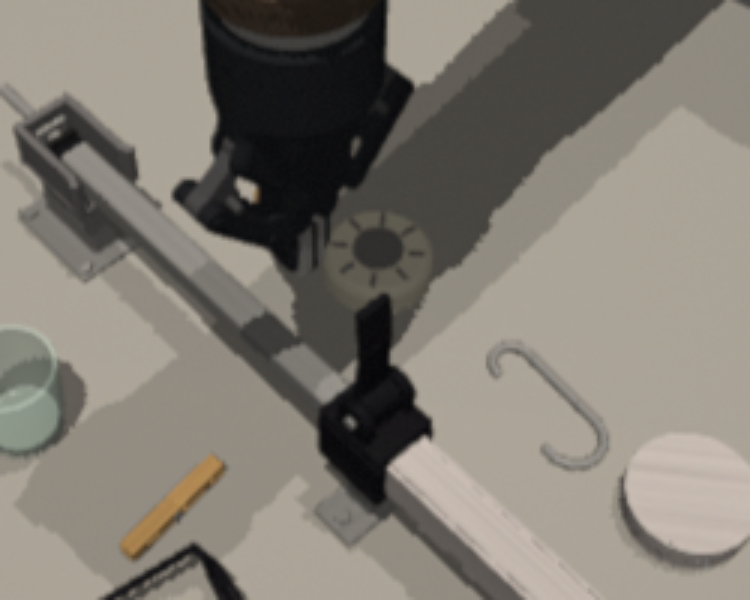

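The scene view shows the shut fingers at crop (300,250) on the tube side of the upright lever at (375,330), and the tube end is in the cup.

```bash
python3 -m handwheel '[[-0.007,0,0,0,0,0],[-0.007,0,0,0,0,0],[-0.007,0,0,0,0,0],[-0.007,0,0,0,0,0],[-0.005,0,0,0,0,0],[-0.004,0,0,0,0,0],[-0.004,0,0,0,0,0],[-0.004,0,0,0,0,0]]'
python3 -m handwheel '[[-0.0045,0,0,0,0,0],[-0.0045,0,0.001,0,0,0],[-0.0042,0,0.001,0,0,0],[-0.0042,0,0.0015,0,0,0],[-0.0041,0,0.0015,0,0,0],[-0.0041,0,0.0016,0,0,0],[0,0,0,0,0,0],[0,0,0,0,0,0]]'
```

```text
time: 17.93
ee_pos: [0.6118, 0.0817, 0.1831]
tcp_rot: [-180.0, -0.0, -92.8]
wrist_force: [-0.6, -1.2, 0.3]
opening: -0.0001
time: 18.6
ee_pos: [0.613, 0.1072, 0.1765]
tcp_rot: [-180.0, -0.0, -92.8]
wrist_force: [0.4, -0.8, 2.4]
opening: 0.0004
```

```bash
python3 -m handwheel '[[-0.003,0,0.0012,0,0,0],[-0.003,0,0.0013,0,0,0],[-0.003,0,0.0013,0,0,0],[-0.003,0,0.0015,0,0,0],[-0.003,0,0.0017,0,0,0],[0,0,0,0,0,0],[0,0,0,0,0,0],[0,0,0,0,0,0]]'
python3 - <<'E'
from h import *
c=snap('scene');cv2.imwrite('pics/s3.png',cv2.resize(c['img'][150:350,270:470,::-1],None,fx=3,fy=3))
E
```

```text
time: 19.27
ee_pos: [0.6137, 0.1219, 0.1693]
tcp_rot: [180.0, -0.0, -92.8]
wrist_force: [0.2, -4.7, 0.4]
opening: -0.0001
```

View pics/s3.png

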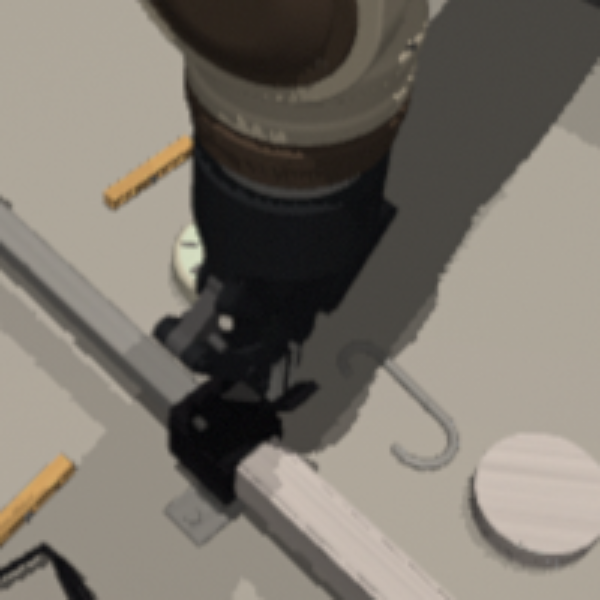

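The lever is tilted to about 0.8 rad (tip at crop (300,395)) under a light 5 N. I'll continue along the arc.

```bash
python3 -m handwheel '[[-0.0026,0,0.0018,0,0,0],[-0.0026,0,0.002,0,0,0],[-0.0025,0,0.0022,0,0,0],[-0.0024,0,0.0023,0,0,0],[-0.0021,0,0.0025,0,0,0],[-0.002,0,0.0027,0,0,0],[-0.0019,0,0.0028,0,0,0],[-0.0018,0,0.0029,0,0,0]]'
python3 -m handwheel '[[-0.0015,0,0.003,0,0,0],[-0.0014,0,0.003,0,0,0],[-0.0013,0,0.003,0,0,0],[-0.0012,0,0.003,0,0,0],[0,0,0,0,0,0],[0,0,0,0,0,0],[0,0,0,0,0,0],[0,0,0,0,0,0]]'
```

```text
time: 19.98
ee_pos: [0.6146, 0.1403, 0.1501]
tcp_rot: [-180.0, 0.0, -92.8]
wrist_force: [0.7, -2.4, 2.0]
opening: 0.0001
time: 20.65
ee_pos: [0.6149, 0.1454, 0.1384]
tcp_rot: [-180.0, 0.0, -92.8]
wrist_force: [0.7, 0.1, -0.3]
opening: -0.0001
```

Contact force has dropped to zero near 1.4 rad, so the lever has probably snapped shut. I'll press gently downward to confirm it.

```bash
python3 -m handwheel '[[0,0,0.002,0,0,0],[0,0,0.002,0,0,0],[0,0,0.002,0,0,0],[0,0,0.002,0,0,0],[0,0,0.001,0,0,0],[0,0,0.001,0,0,0],[0,0,0,0,0,0],[0,0,0,0,0,0]]'; python3 -m handwheel '[[0,0,0.0005,0,0,0],[0,0,0.0005,0,0,0],[0,0,0.0005,0,0,0],[0,0,0.0005,0,0,0],[0,0,0,0,0,0],[0,0,0,0,0,0],[0,0,0,0,0,0],[0,0,0,0,0,0]]'
```

```text
time: 21.32
ee_pos: [0.6148, 0.1453, 0.1283]
tcp_rot: [180.0, -0.0, -92.8]
wrist_force: [0.5, -0.2, -0.8]
opening: -0.0001
time: 21.98
ee_pos: [0.6149, 0.1454, 0.1268]
tcp_rot: [-180.0, 0.0, -92.8]
wrist_force: [-1.5, -0.3, 5.4]
opening: 0.0001
```

```bash
python3 -m handwheel '[[0,0,-0.01,0,0,0],[0,0,-0.015,0,0,0],[0,0,-0.015,0,0,0],[0,0,-0.015,0,0,0],[0,0,-0.015,0,0,0],[0.03,0,0,0,0,0],[0.035,0,0,0,0,0],[0.035,0,0,0,0,0]]'; python3 -m handwheel '[[0.035,0,0,0,0,0],[0.035,0,0,0,0,0],[0.035,0,0,0,0,0],[0.03,0,0,0,0,0],[0.02,0,0,0,0,0],[0,0,0.01,0,0,0],[0,0,0.015,0,0,0],[0,0,0,0,0,0]]'
python3 - <<'E'
from h import *
w=snap('wrist');s=snap('scene');t=snap('top')
A=cv2.resize(w['img'][:200,200:450],(500,400)); B=cv2.resize(s['img'][200:350,220:370+0],(300,300)); C=cv2.resize(t['img'][180:280,200:500],(800,200))
A=A[:,:500];cv=np.zeros((600,800,3),np.uint8);cv[:400,:500]=A;cv[:300,500:]=B;cv[400:]=C[:200,:800]
cv2.imwrite('pics/f1.png',cv[:,:,::-1])
cen=np.array([.6205,.2869]);d=np.array([.0481,.9988]);n=np.array([d[1],-d[0]])
for nm,c in (('scene',s),('top',t)):
    P,u,v=cloud(c);S=(P[:,:2]-cen)@d;T=(P[:,:2]-cen)@n
    m=(abs(T)<.012)&(S>-.165)&(S<-.118)&(P[:,2]>.085)&(P[:,2]<.19); print(nm,m.sum(),np.percentile(P[m,2],[5,50,95]) if m.any() else'', S[m].max() if m.any() else '')
    for lo,hi in((-.15,-.142),(-.142,-.134),(-.134,-.126),(-.126,-.118)):
        k=m&(S>lo)&(S<hi); print(lo,np.median(P[k,2]) if k.any() else None)
E
```

```text
time: 22.65
ee_pos: [0.6099, 0.0449, 0.1968]
tcp_rot: [-180.0, 0.0, -92.7]
wrist_force: [0.3, 0.6, -0.8]
opening: 0.0006
time: 23.32
ee_pos: [0.6016, -0.1093, 0.1685]
tcp_rot: [179.8, 0.0, -92.8]
wrist_force: [-0.4, 0.2, -0.5]
opening: 0.0006
scene 391 [0.1062903  0.10900145 0.11158353] -0.1180173515031969
-0.15 0.10841712093492747
-0.142 0.10822522189357608
-0.134 0.10949300254267771
-0.126 0.11048140378358366
top 411 [0.10670102 0.10940944 0.11231495] -0.11804744774976193
-0.15 0.10881666254000864
-0.142 0.10849607957832548
-0.134 0.109793569897878
-0.126 0.11114281271801965
```

View pics/f1.png

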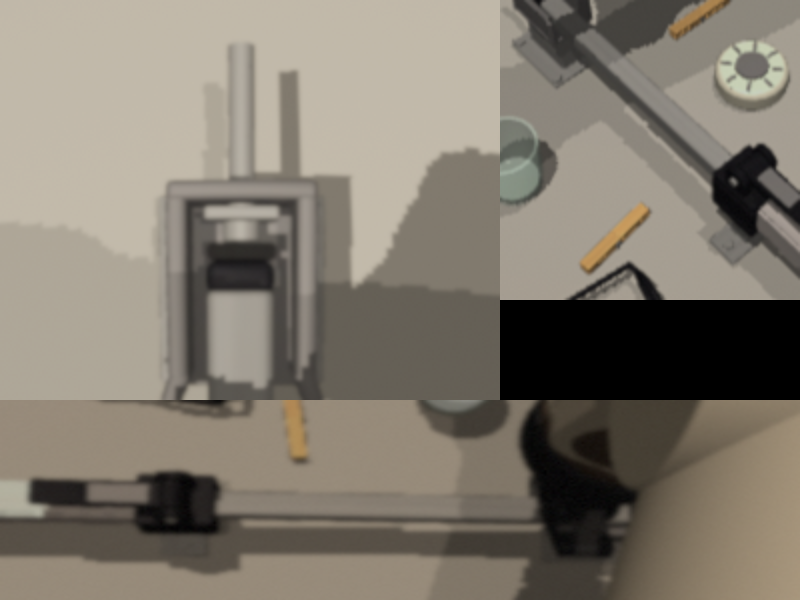

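The composite view shows the plug against the buffer with no bright gap at (240,260). The lever lies level over the sleeve, with its outer face 108–111 mm up, as specified for shut. The arm is clear.

```bash
python3 -c "
from workcell import order,monitor
print(monitor.get_obs()['time'],order.job_done())"
```

```text
the job is handed in; nothing more can be done
23.4667 None
```

The rail is fitted and the job handed in at 23.5 s of the 67 s allowed, with the arm clear of everything.

- **Tube:** I drew it out about 116 mm and felt the buffer with a light push of about 5.7 N. After I let go, the pictures showed no gap between the tube end and the buffer. A last look, after the lever was shut, showed the same. The buffer did spring back most of the way on release, so the tube end rests on it with little pressure.
- **Lever:** I eased it over along its arc with at most about 5 N in the readings taken between moves, and it went over centre. A gentle 5 N press met it at the shut height. The depth images put its outer face level, 108–111 mm up, which matches fully shut.
- **Locking:** I did not pull on the tube to test that it is locked.
- **Other things on the shelf:** I felt no unexpected contact. The items visible in the last pictures looked undisturbed, but I did not measure them again.

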